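# Swap the full tin with the jar at the tap end

## Task

One of the two look-alike tins in the vanity tray is full and the other nearly empty; find by feel which is the full one, and swap it with the ceramic jar that stands in the tray's bay at the tap end, parking the first of the two that you move in the free cork-lined bay on the way. At the end the full tin stands in the tap-end bay, the jar in the bay where the full tin was, and the nearly empty tin in its own bay (put it back if you lifted it). Set things down upright without dropping or tipping them, and leave the soap dish, lipstick rack and tumbler where they are.

Things in the scene. Friction and masses are not known exactly. Their poses are not given: they have to be found in the camera images.
- tray: fixed wooden tray, 112 mm (x) by 440 mm (y), four bays in a row along y; walls 6 mm thick, 16 mm above the counter; bay floors 6 mm above it. Bays are 100 (x) by 102.5 mm (y) inside, 108.5 mm from centre to centre. Origin: centre of the underside, on the counter; +y points to the tap end (robot's left). Turned up to 0.2 rad.
- bay_0 (a point): centre of the floor of bay 0 (the end bay nearest the tap; the jar starts here)
- bay_1 (a point): centre of the floor of bay 1 (second from the tap end)
- bay_2 (a point): centre of the floor of bay 2 (third from the tap end)
- bay_3 (a point): centre of the floor of bay 3 (end bay furthest from the tap)
- liner: square cork mat, 92 by 92 mm, 2 mm thick, fixed on the floor of the one free bay (bay 1, 2 or 3): its top is 8 mm above the counter. The parking place. Origin: centre of its underside
- tin_a: one of two look-alike shut aluminium tins, 76 mm long (x), 56 mm wide (y), 80 mm tall; lid rim over the top 16 mm, 1.3 mm proud; wire clips on the narrow ends. Origin: centre of underside. Starts in bay 1, 2 or 3, within 0.06 rad of the tray's x. One tin is full (0.52 to 0.64 kg), the other nearly empty (0.16 kg): which one varies and only lifting or nudging tells. The filling may shift a little.
- tin_b: one of two look-alike shut aluminium tins, 76 mm long (x), 56 mm wide (y), 80 mm tall; lid rim over the top 16 mm, 1.3 mm proud; wire clips on the narrow ends. Origin: centre of underside. Starts in bay 1, 2 or 3, within 0.06 rad of the tray's x. One tin is full (0.52 to 0.64 kg), the other nearly empty (0.16 kg): which one varies and only lifting or nudging tells. The filling may shift a little.
- jar: round white ceramic jar, 60 mm in diameter, with a light wooden lid 58 mm in diameter: ceramic up to 66 mm, lid top at 74 mm, lid knob of 22 mm diameter up to 86 mm (the lid does not come off); 0.25 to 0.42 kg. Origin: centre of the underside, z up
- soap_dish: bystander: black ceramic soap dish with a bar of soap, 85 by 125 mm, 32 mm tall, on the counter between tray and robot, at least 30 mm from the tray's edge. Origin: centre of the underside
- lipstick_rack: bystander: clear acrylic rack holding three lipstick tubes, 50 by 120 mm, 78 mm tall, on the counter behind the tray. Origin: centre of the underside
- tumbler: bystander: glass tumbler, 76 mm in diameter, 95 mm tall, on the counter past the tray's end away from the tap. Origin: centre of the underside
Not all that is in view belongs to the job. What is shaped like the jar but pink is not meant.

How it is judged:
On the way:
1. the jar or the full tin stands released in the free cork-lined bay (((horizontal distance between jar and liner below 0.03 m and z of jar in the frame of tray below 0.012 m and angle between jar's own z axis and vertical below 0.06 rad and (contact force between the fingers and jar below 0.1 N and linear speed of jar below 0.02 m/s)) or ((horizontal distance between tin_a and liner below 0.03 m and z of tin_a in the frame of tray below 0.012 m and angle between tin_a's own z axis and vertical below 0.06 rad and (contact force between the fingers and tin_a below 0.1 N and linear speed of tin_a below 0.02 m/s)) and contact force between tin_a and liner above 3.3 N) or ((horizontal distance between tin_b and liner below 0.03 m and z of tin_b in the frame of tray below 0.012 m and angle between tin_b's own z axis and vertical below 0.06 rad and (contact force between the fingers and tin_b below 0.1 N and linear speed of tin_b below 0.02 m/s)) and contact force between tin_b and liner above 3.3 N))), for 0.2 s.
At the end, for the whole second after the job is handed in: the full tin stands flat in the tap-end bay (bay 0), the jar stands flat in the bay from which the full tin came (not on the cork), each within 30 mm of the bay's centre, and the nearly empty tin stands flat within 30 mm of where it started; all upright, released and at rest ((((horizontal distance between tin_a and bay_0 below 0.03 m and (z of tin_a in the frame of tray below 0.01 m and angle between tin_a's own z axis and vertical below 0.06 rad)) and contact force between tin_a and tray above 3.3 N and distance of tin_b from where it was at the start of the episode below 0.03 m and (z of tin_b in the frame of tray below 0.01 m and angle between tin_b's own z axis and vertical below 0.06 rad)) or ((horizontal distance between tin_b and bay_0 below 0.03 m and (z of tin_b in the frame of tray below 0.01 m and angle between tin_b's own z axis and vertical below 0.06 rad)) and contact force between tin_b and tray above 3.3 N and distance of tin_a from where it was at the start of the episode below 0.03 m and (z of tin_a in the frame of tray below 0.01 m and angle between tin_a's own z axis and vertical below 0.06 rad))) and ((horizontal distance between jar and bay_1 below 0.03 m and (z of jar in the frame of tray below 0.01 m and angle between jar's own z axis and vertical below 0.06 rad)) or (horizontal distance between jar and bay_2 below 0.03 m and (z of jar in the frame of tray below 0.01 m and angle between jar's own z axis and vertical below 0.06 rad)) or (horizontal distance between jar and bay_3 below 0.03 m and (z of jar in the frame of tray below 0.01 m and angle between jar's own z axis and vertical below 0.06 rad))) and horizontal distance between jar and liner above 0.06 m and contact force between the fingers and tin_a below 0.1 N and linear speed of each of tin_a, tin_b, jar below 0.02 m/s and contact force between the fingers and tin_b below 0.1 N and contact force between the fingers and jar below 0.1 N); the robot touches nothing.
It fails at once if the soap dish, lipstick rack or tumbler is moved more than 20 mm (distance of any of soap_dish, lipstick_rack, tumbler from where it was at the start of the episode above 0.02 m).
It fails at once if a tin or the jar is dropped (moves faster than 0.45 m/s while not held) ((contact force between the fingers and tin_a below 0.05 N and linear speed of tin_a above 0.45 m/s) or (contact force between the fingers and tin_b below 0.05 N and linear speed of tin_b above 0.45 m/s) or (contact force between the fingers and jar below 0.05 N and linear speed of jar above 0.45 m/s)).
It fails at once if a tin or the jar is tipped by more than about 35 degrees (angle between any of tin_a, tin_b, jar's own z axis and vertical above 0.6 rad).
It also fails if it takes over 72 s, if anything falls off the work surface, if the arm or the gripper's body presses on something with over 40 N, if the wrist force passes 120 N, or if a joint passes its speed limit or range.

## Robot

A 6-joint arm with a two-finger parallel gripper is mounted at the origin on the work surface. World frame = base frame: x ahead of the robot, y to its left, z up, the work surface at z = 0. Lengths are in m, angles in rad, forces in N, time in s.
With the tool pointing down it reaches from about 0.25 to 0.85 m from the base axis. Payload 12.5 kg.
Tool frame: the origin (TCP) lies midway between the tips of the shut fingers; the grasp point (between the pads) lies robot.grip_depth behind it (robot.grip_depth is the distance from the TCP to the grasp point, in m); z points along the fingers, y is the direction in which the jaws open and shut (so a half turn about z gives the same grasp; the last joint's range is limited). The gripper opens to 93 mm and grips with 3 to 60 N. Pads are 15 mm wide; open, the fingers measure 128 mm over their backs; the gripper's body (75 mm by 188 mm) begins 65 mm behind the grasp point.
Start: joints at [-1.194, 0.351, 1.652, -0, 1.139, -0.085], TCP at [0.245, -0.492, 0.219] pointing down, gripper open.
Joint ranges: [-2.75, 2.75], [-0.79, 2.1], [0.01, 2.65], [-1.57, 4.71], [0.07, 3.14], [-2.87, 2.87]. Speed limits (rad/s): [2.22, 2.22, 2.79, 3.14, 3.14, 3.14].

## Interface

Orientations are given as a unit quaternion [x, y, z, w].
In Python, from plant import robot, move_gripper, imaging, workorder, status gives the robot as it stands. Calls block until the motion is done:
- robot.goto(position, orientation): joint-space move of the TCP to a pose.
- robot.line_to(position, velocity=0.15, attitude=None): straight line of the TCP; attitude=None keeps the orientation; velocity is the mean speed in m/s.
- robot.move_j(angles): joint-space move.
- move_gripper(opening, newtons=None): opening from 0.0 (shut) to 1.0 (fully open); newtons is the grip in N (None keeps the last); returns when the fingers have stopped.
- robot.pause(seconds).
- robot.ik(position, orientation): joint angles nearest the present ones, or None.
- imaging.get_image(name): name is "scene" or "top"; returns a dict with "pixels" (400x640x3 uint8, blue, green, red), "camera_matrix" (3x3 intrinsics, pixels), "xyz" and "attitude" of the camera in the world. Camera axes: x right, y up, looking along -z (the intrinsics and any distortion apply to the point x, -y, -z); pixel columns grow to the right and rows downward; lengths in m; the calibration is good to about 2 mm. A picture is of the moment at which its call begins. There is no depth.
A pose or a line that the arm cannot do raises robot.PlanningError and nothing moves.
- workorder.job_done(): hands the job in, once; it reports no verdict.
Readings, each from a call of its own:
- status.read_time(): time.
- status.read_qpos(): joint angles.
- status.read_dq(): joint speeds.
- status.read_effort(): joint torques, N m.
- status.read_tool_pos(): TCP position.
- status.read_tool_rot(): TCP orientation.
- status.read_contact_force(): force on the tool from outside, world axes, zero at the start.
- status.read_wrist_torque(): the same for the moment, N m.
- status.read_opening(): opening from 0.0 (shut) to 1.0 (fully open).
Only numpy, scipy, OpenCV 4.12 (cv2) and the standard library are available. Lean on these libraries where they do the work, as an engineer would, in place of code of your own. Each camera call takes 0.05 s, during which the arm holds its last target. There are 200 camera calls.

## Working session

There is one attempt and no reset: what is moved stays moved. The work goes in short steps, each a Python script; the robot and the scene stay as the last script left them, time stands still between calls to the robot, and variables do not carry over. Pictures are saved under pics/ and viewed, about 8 in all and at most 12, crops included, and the job is handed in when it is done.

```bash
mkdir -p pics
python3 - <<'E'
from plant import robot, imaging, status
import cv2,numpy as np
for n in ("scene","top"):
    d=imaging.get_image(n); cv2.imwrite(f"pics/{n}0.png",d["pixels"]); print(n,{k:np.round(v,4).tolist() if not isinstance(v,str) else v for k,v in d.items() if k!="pixels"})
print(robot.grip_depth,status.read_time(),status.read_tool_rot(),status.read_opening())
E
```

```text
scene {'camera_matrix': [[367.4876, 0.0, 314.4795], [0.0, 367.4876, 196.568], [0.0, 0.0, 1.0]], 'xyz': [1.1858, -0.1339, 0.5349], 'attitude': [0.3441, 0.2839, 0.5734, 0.6872]}
top {'camera_matrix': [[463.347, 0.0, 328.6713], [0.0, 463.347, 197.5171], [0.0, 0.0, 1.0]], 'xyz': [0.4011, -0.0045, 1.2109], 'attitude': [-0.0416, 0.0442, 0.7138, -0.6977]}
0.0188 0.1 [ 9.73465549e-01  2.28833081e-01 -8.49109071e-05 -4.89223731e-04] 0.9952068097360589
```

View pics/top0.png

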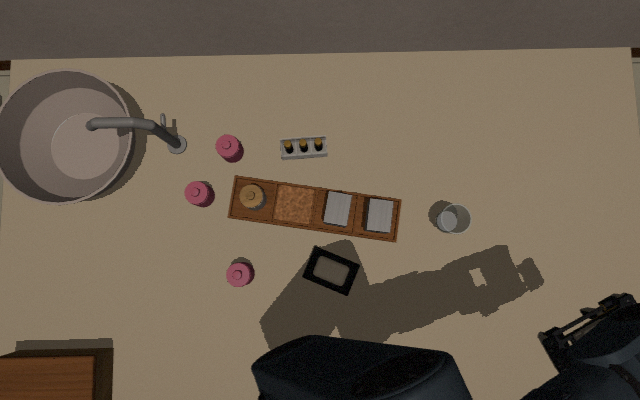

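View pics/scene0.png

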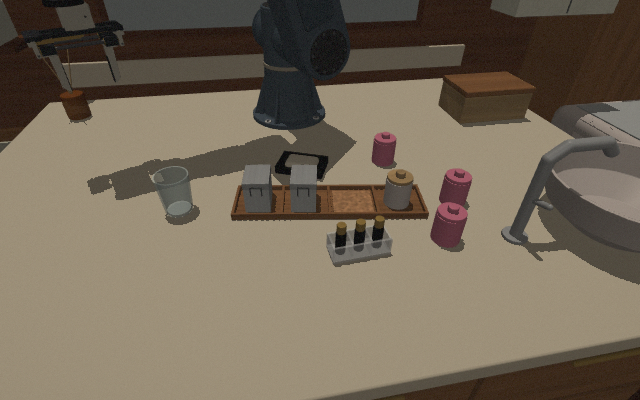

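The top view shows the white jar with the wooden lid at (251,197) in bay 0, the cork in bay 1 (294,204), and tins in bay 2 (338,208) and bay 3 (379,215). Three pink jars could be mistaken for the jar: (229,147), (199,193) and (239,273). I choose the white one in the tray. The scene view agrees, with the jar at (399,190), the tins at (258,188) and (304,188), and pink jars at (384,150), (456,187) and (449,224).

```bash
cat > h.py <<'E'
import cv2,numpy as np
from scipy.spatial.transform import Rotation as R
from plant import robot, move_gripper, imaging, workorder, status
def ray(d,px,z):
    px=np.atleast_2d(np.asarray(px,float)); K=d["camera_matrix"]
    v=np.c_[(px[:,0]-K[0,2])/K[0,0],-(px[:,1]-K[1,2])/K[1,1],-np.ones(len(px))]
    w=R.from_quat(d["attitude"]).apply(v); c=np.asarray(d["xyz"])
    return c+w*((z-c[2])/w[:,2])[:,None]
def proj(d,P):
    p=R.from_quat(d["attitude"]).inv().apply(np.atleast_2d(P)-d["xyz"]); K=d["camera_matrix"]
    return np.c_[K[0,0]*p[:,0]/-p[:,2]+K[0,2],K[1,1]*-p[:,1]/-p[:,2]+K[1,2]]
def big(mask,n=1):
    cs,_=cv2.findContours(mask.astype(np.uint8),cv2.RETR_EXTERNAL,cv2.CHAIN_APPROX_NONE)
    return sorted(cs,key=cv2.contourArea)[::-1][:n]
def rect(d,c,z):
    p=ray(d,c[:,0]+0.0,z)[:,:2]
    (cx,cy),(w,h),a=cv2.minAreaRect((p*1000).astype(np.float32))
    return np.array([cx,cy])/1000,(w,h),a
E
python3 - <<'E'
from h import *
d=imaging.get_image("top"); im=d["pixels"]; hsv=cv2.cvtColor(im,cv2.COLOR_BGR2HSV)
for p in [(232,200),(294,204),(338,205),(379,212),(251,190),(270,240),(338,225)]: print(p,hsv[p[1],p[0]])
H,S,V=cv2.split(hsv); roi=np.zeros(H.shape,bool); roi[165:255,215:415]=1
m=roi&(S>110); c=big(m)[0]
tr=rect(d,c,0.016); print("tray",tr)
g=roi&(S<60)&(V>100)
inner=np.zeros(H.shape,np.uint8); cv2.drawContours(inner,[cv2.convexHull(c)],-1,1,-1); inner=cv2.erode(inner,np.ones((5,5)))
for t in big(g&(inner>0),2): print("tin",cv2.boundingRect(t),cv2.contourArea(t),rect(d,t,0.086))
o=cv2.resize(im[160:260,210:420],None,fx=3.8,fy=3.8,interpolation=cv2.INTER_CUBIC)
o2=cv2.resize((inner*80+(g*100).astype(np.uint8)+(m*60).astype(np.uint8))[160:260,210:420],None,fx=1.9,fy=1.9)
o2=cv2.copyMakeBorder(cv2.cvtColor(o2,cv2.COLOR_GRAY2BGR),0,0,0,o.shape[1]-o2.shape[1],0)
cv2.imwrite("pics/crop.png",np.vstack([o,o2]))
E
```

```text
(232, 200) [ 17 224  66]
(294, 204) [ 12 150 121]
(338, 205) [ 16  23 123]
(379, 212) [ 16  27 125]
(251, 190) [ 17 139 121]
(270, 240) [ 17  68 139]
(338, 225) [15 10 50]
tray (array([0.52003168, 0.02736749]), (440.18218994140625, 112.72035217285156), 80.35633087158203)
tin (367, 199, 26, 34) 674.5 (array([ 0.4925708 , -0.13335617]), (57.02467727661133, 76.42562103271484), 81.51116180419922)
tin (324, 191, 28, 35) 672.5 (array([ 0.51184772, -0.03070512]), (56.9410400390625, 76.31632232666016), 78.46916198730469)
```

View pics/crop.png

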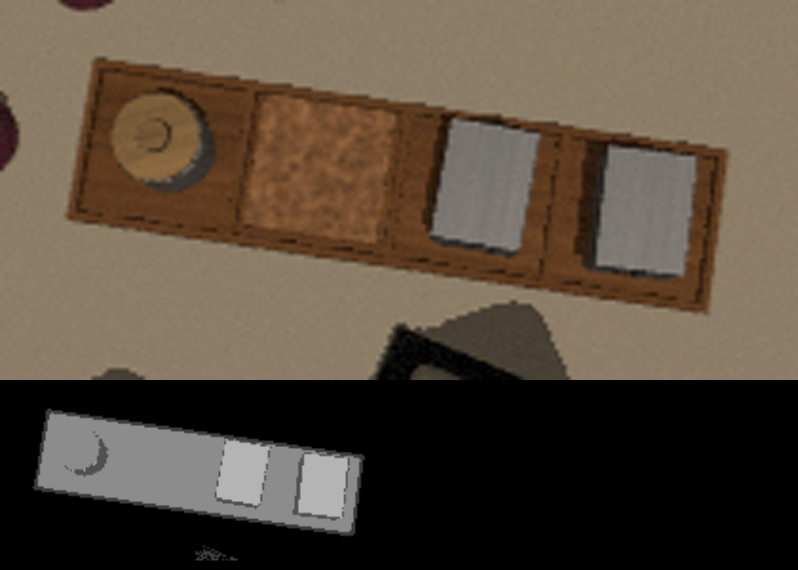

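The close crop confirms it: the white-bodied jar with the wooden lid is in bay 0, the cork in bay 1 is empty, and the tins are in bays 2 and 3. The measured tray (440×113 mm) and tins (57×76 mm) match the given sizes. Next I measure the jar, then lift and weigh the bay 2 tin.

```bash
cat >> h.py <<'E'
C=np.array([0.5200,0.0274]); YAW=np.deg2rad(80.356-90); U=np.array([-np.sin(YAW),np.cos(YAW)])
BAY=[C+U*s for s in (.16275,.05425,-.05425,-.16275)]
T2=np.array([.5118,-.0307]); T3=np.array([.4926,-.1334]); Y2=np.deg2rad(78.47-90); Y3=np.deg2rad(81.51-90)
def q(a): return [np.cos(a/2),np.sin(a/2),0,0]
ZG=0.031
def fz(n=5):
    f=[]
    for _ in range(n): f.append(status.read_contact_force()); robot.pause(.02)
    return np.mean(f,0)
def pick(xy,a,zlift,hi=.16,zg=ZG,opening=.85,N=40):
    robot.goto([*xy,hi],q(a)); move_gripper(opening)
    robot.line_to([*xy,zg],.15); f0=fz(); move_gripper(0.0,N); w=status.read_opening()
    robot.line_to([*xy,zg+zlift],.08); robot.pause(.25); f1=fz()
    print("grip opening mm",w*93,"force f0",f0.round(2),"lifted",f1.round(2),"mass",(f0-f1)[2]/9.81,"after open",status.read_opening()*93,"t",status.read_time())
    return (f0-f1)[2]/9.81
def lower(xy,z,opening=.85,up=.16):
    "set down: z = expected TCP height at contact; feel for floor from 5 mm above"
    robot.line_to([*xy,z+.006],.12); robot.pause(.15); f0=fz(3)[2]; zz=z+.006
    while zz>z-.004:
        zz-=.001; robot.line_to([*xy,zz],.02); f=status.read_contact_force()[2]
        if f-f0>2.0: break
    print("contact z",round(zz,4),"expected",round(z,4),"df",round(f-f0,2))
    move_gripper(opening); robot.pause(.1); p=status.read_tool_pos(); robot.line_to([p[0],p[1],up],.2)
    print("t",status.read_time())
E
python3 - <<'E'
from h import *
print("bays",np.round(BAY,4).tolist())
d=imaging.get_image("top"); H,S,V=cv2.split(cv2.cvtColor(d["pixels"],cv2.COLOR_BGR2HSV))
m=np.zeros(H.shape,bool); m[178:216,234:272]=1; m&=(V>95)&(S>80)
c=big(m)[0]; p=(ray(d,c[:,0],.074)[:,:2]*1000).astype(np.float32)
print("lid",cv2.minEnclosingCircle(p),"ellipse",cv2.fitEllipse(p),"knob ray",ray(d,[250.3,195.5],.086))
s=imaging.get_image("scene"); J=np.array(cv2.fitEllipse(p)[0])/1000
print("jar knob in scene px",proj(s,[*J,.086]),"tin tops",proj(s,[[*T2,.086],[*T3,.086]]))
for xy,a in ((T2,Y2),(T3,Y3),(J,YAW),(BAY[1],YAW)): print(np.round(robot.ik([*xy,.03],q(a)),2), robot.ik([*xy,.16],q(a)) is not None)
robot.goto([*T2,.20],q(Y2))
pick(T2,Y2,.015)
E
```

```text
bays [[0.5473, 0.1878], [0.5291, 0.0809], [0.5109, -0.0261], [0.4927, -0.133]]
lid ((547.0875244140625, 186.42906188964844), 32.51939392089844) ellipse ((548.5790405273438, 184.11558532714844), (53.477542877197266, 59.56866455078125), 20.209001541137695) knob ray [[0.5476303  0.18127212 0.086     ]]
jar knob in scene px [[402.28501788 172.83620815]] tin tops [[304.24651228 173.15666077]
 [257.09482616 172.91452535]]
[-0.15  0.57  1.88 -0.    0.69  1.62] True
[-0.36  0.56  1.89 -0.    0.69  1.36] True
[ 0.24  0.65  1.7  -0.    0.79  1.98] True
[ 0.06  0.6   1.82 -0.    0.73  1.8 ] True
grip opening mm 55.77898301739195 force f0 [-0.04  0.13  0.04] lifted [-0.26 -0.07 -1.51] mass 0.15787715439153485 after open 55.740531335069605 t 5.2167
```

The bay 2 tin weighs 0.158 kg, so it is the nearly empty one. I set it back, then pick the bay 3 tin, check its weight and park it on the cork.

Run:
```python
from h import *
lower(T2,ZG)
m=pick(T3,Y3,.015)
if .45<m<.75:
    robot.line_to([*T3,.15],.15); robot.line_to([*BAY[1],.15],.15,attitude=q(YAW)); print(status.read_opening()*93)
    lower(BAY[1],ZG+.002)
    robot.line_to([.36,.22,.25],.3)
d=imaging.get_image("top"); s=imaging.get_image("scene")
cv2.imwrite("pics/p1.png",np.vstack([cv2.resize(d["pixels"][130:290,170:490],(640,320)),s["pixels"][130:265,100:500].repeat(1,0)[:, :].copy() if 0 else cv2.resize(s["pixels"][120:260,180:500],(640,280))]))
```

```text
contact z 0.035 expected 0.031 df 2.01
t 7.65
grip opening mm 55.902699500698155 force f0 [ 0.03 -0.44  0.14] lifted [ 0.16 -0.07 -6.2 ] mass 0.6467043550095444 after open 55.782233371941125 t 10.6333
56.54463988911417
contact z 0.033 expected 0.033 df 4.49
t 17.3417
```

View pics/p1.png

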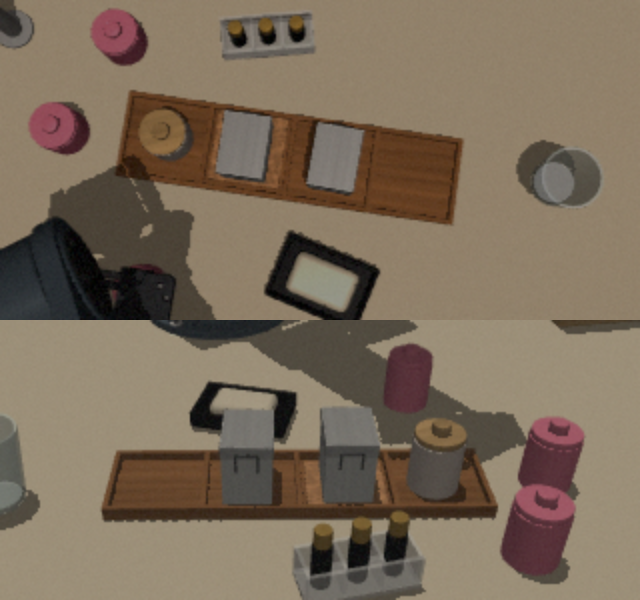

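The image shows the full tin (0.65 kg) upright on the cork at about (245,145), the other tin back in bay 2 at (335,157), bay 3 empty, and the jar still in bay 0 at (162,133). Next the jar goes to bay 3, then the tin to bay 0.

Run:
```python
from h import *
J=np.array([.5478,.1825])
m=pick(J,YAW,.015)
if .2<m<.5 and status.read_opening()*93>55:
    robot.line_to([*J,.155],.15); robot.line_to([*BAY[3],.155],.2); print(status.read_opening()*93)
    lower(BAY[3],ZG)
    robot.line_to([.33,.0,.28],.35)
d=imaging.get_image("top"); s=imaging.get_image("scene")
im=d["pixels"]; H,S,V=cv2.split(cv2.cvtColor(im,cv2.COLOR_BGR2HSV))
m=np.zeros(H.shape,bool); m[170:250,230:362]=1
for t in big(m&(S<60)&(V>100)&(S<45),3): print("tin",cv2.boundingRect(t),cv2.contourArea(t),rect(d,t,0.087))
cv2.imwrite("pics/p2.png",np.vstack([cv2.resize(d["pixels"][130:290,170:490],(640,320)),cv2.resize(s["pixels"][120:260,180:500],(640,280))]))
```

```text
grip opening mm 59.360169976555454 force f0 [-0.22  0.46 -0.15] lifted [-0.09 -0.5  -3.51] mass 0.34318344635340187 after open 60.05118540035977 t 21.6833
59.48192320162912
contact z 0.031 expected 0.031 df 6.34
t 28.5917
tin (278, 185, 27, 34) 669.5 (array([0.52969391, 0.08156656]), (56.4207649230957, 76.31693267822266), 80.4859848022461)
tin (323, 191, 29, 35) 668.0 (array([ 0.51177429, -0.03013542]), (56.2741584777832, 76.0455551147461), 78.42427825927734)
```

View pics/p2.png

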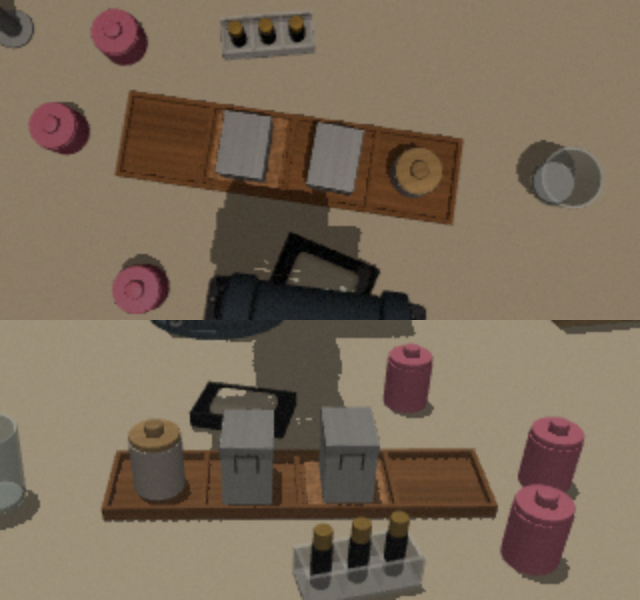

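The image shows the jar upright in bay 3 (418,170 in the top part), bay 0 empty, and both tins where I expected them. Next the full tin goes from the cork to bay 0.

Run:
```python
from h import *
P=np.array([.5297,.0812])
m=pick(P,YAW,.03,zg=ZG+.002)
if .45<m<.75:
    robot.line_to([*P,.10],.15); robot.line_to([*BAY[0],.10],.15)
    lower(BAY[0],ZG)
    robot.line_to([.33,.0,.28],.35)
d=imaging.get_image("top"); s=imaging.get_image("scene")
im=d["pixels"]; H,S,V=cv2.split(cv2.cvtColor(im,cv2.COLOR_BGR2HSV))
m=np.zeros(H.shape,bool); m[170:250,233:362]=1
for t in big(m&(V>100)&(S<45),2): print("tin",rect(d,t,0.086))
m[:]=0; m[195:238,360:400]=1; c=big(m&(V>95)&(S>80))[0]; p=(ray(d,c[:,0],.08)[:,:2]*1000).astype(np.float32); print("lid",cv2.minEnclosingCircle(p)); print(np.round(BAY,3).tolist(),status.read_contact_force())
cv2.imwrite("pics/p3.png",np.vstack([cv2.resize(d["pixels"][130:290,170:490],(640,320)),cv2.resize(s["pixels"][120:260,180:500],(640,280))]))
```

```text
grip opening mm 55.426154797795455 force f0 [-0.05 -0.2   0.15] lifted [-0.14  0.07 -5.7 ] mass 0.5961302937118507 after open 56.052256845242766 t 33.1667
contact z 0.031 expected 0.031 df 2.49
t 38.3083
tin (array([ 0.51187274, -0.03015818]), (56.324222564697266, 76.11324310302734), 78.42427825927734)
tin (array([0.5474809 , 0.18863245]), (56.149539947509766, 76.21617126464844), 80.31453704833984)
lid ((486.88165283203125, -139.52676391601562), 37.224525451660156)
[[0.547, 0.188], [0.529, 0.081], [0.511, -0.026], [0.493, -0.133]] [ 1.06226678 -0.27747149  0.06062573]
```

View pics/p3.png

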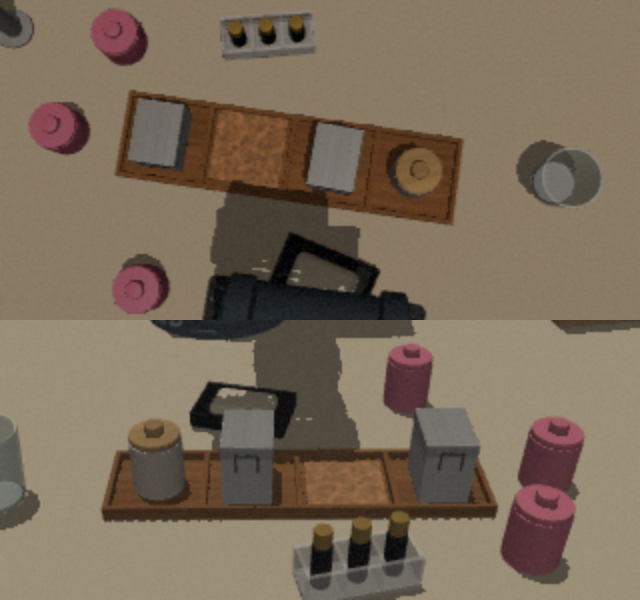

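The image shows the full tin in bay 0, the empty tin in bay 2 and the jar in bay 3. The bystanders have not moved. The jar-lid mask circle came out too large (37 mm radius, expected 29) because it took in tray pixels. The jar's knob at top pixel (379,215) still casts to the bay 3 centre, so I hand the job in.

Run:
```python
from h import *
d=imaging.get_image("top"); print("knob",ray(d,[379.5,215],.092))
robot.pause(.3); workorder.job_done(); print(status.read_time())
```

```text
knob [[ 0.49211682 -0.13233205  0.092     ]]
the job is handed in; nothing more can be done
the job is handed in; nothing more can be done
```

The swap is done and handed in at about 39 s of the 72 s allowed; no verdict was reported. I lifted the bay 2 tin first (0.16 kg, nearly empty) and put it back. The bay 3 tin weighed 0.60–0.65 kg, so I parked it on the cork in bay 1. Then I moved the jar (0.34 kg) from bay 0 to bay 3, and the full tin from the cork to bay 0.

**Final positions:** In the last images the full tin is about 1 mm from the centre of bay 0 and the nearly empty tin within about 1 mm of where it started. The jar's knob is about 1 mm from the centre of bay 3. All three look upright, and the soap dish, lipstick rack and tumbler look unmoved.

**Checks that failed or disagreed:**
- **Jar lid:** the final colour-mask circle was too large because it took in tray pixels, so I placed the jar by its knob, read by eye from the image.
- **Empty tin:** the contact test triggered 4 mm early when I put it back, so it may have been released slightly high, but later images show it flat and in place.
- **Full tin weight:** the two readings differed by 0.05 kg, and the higher one is just above the stated range. Either is far from the empty tin's weight.

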